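# Lower the dust cover over a resin casting with a folding crank

### The job

Lower the clear dust cover over the purple resin casting: swing the pawl right over by its orange knob so that it lies thrown back, clear of the toothed wheel, unfold the red crank handle until it stands fully upright, and crank anticlockwise until the cover is all the way down on its board. Then put the pawl back down on the toothed wheel and leave the handle standing upright. Use the crank, never push the cover itself, and leave the casting and everything else on the table where they are.

Things in the scene. Friction and masses are not known exactly. Their poses are not given: they have to be found in the camera images.
- crank_axis (a point): Point on the vertical axis of the crank and toothed wheel, 94 mm above the table (top face of the crank arm). Fixed; its axes are the lift's
- lift: Fixed lift; origin on the table under the crank axis, z up. Plywood board 12 mm thick, x -120 to 180, y -140 to 410 mm; grey gearbox 200 x 220 mm centred on the origin, top at z = 45; steel toothed wheel of radius 85 on it, tooth tops at z = 67; square mast 24 mm wide, 312 tall, at x = 155, y = 300. Cover on the +y side, centre at x = 20, y = 300; pawl on the -y side
- handle_hinge (a point): Middle of the hinge pin joining folding handle to crank arm, 62 mm from the crank axis, 104 mm above the table; it goes round with the crank. The arm is a bar 16 mm wide, z 86 to 94 mm; the hinge cheeks are 25 mm over both, top at z = 112. The pin is level and tangential to the crank's circle
- handle_grip (a point): Place to hold: on the centre line of the red round grip, 72 mm from the hinge pin. Grip 22 mm in diameter, 26 to 92 mm from the pin, spinning freely on its spindle, so a gripper holding it upright need not turn while cranking. Folded, the handle lies level back over the arm and past the crank axis; its free end swings up and outward a quarter turn to stand over the hinge
- handle (a joint): Fold angle of the handle (rad): 0 folded flat, 1.571 fully upright (a stop). A stiff hinge (about 0.12 N m): it stays where it is left
- crank (a joint): Crank and toothed-wheel angle (rad): 0 with the cover fully down (a stop), growing clockwise seen from above. Anticlockwise lowers the cover, 11.5 mm per rad. The arm points, from the axis, (135 degrees minus this value) anticlockwise from the lift's +x. Starts at 4.5 to 8 rad; stays where left (friction 0.12 N m); with the pawl on the wheel it turns clockwise only
- cover_rim (a point): Centre of the lower rim of the clear dust cover: open-bottomed box 200 x 200 mm, 79 mm tall, blue edges, on an arm from the mast, driven by the crank only. 12.5 mm above the table when fully down, 64 to 105 mm at the start
- cover: The clear dust cover itself (same place as cover_rim); not to be touched
- pawl_pivot (a point): Middle of the pawl's hinge pin, 80 mm above the table, at x = 55, y = -76 mm in the lift's axes; the pin runs along the lift's y. Two bracket plates beside the pawl reach up to z = 90 mm, y from -98 to -57 mm
- pawl_knob (a point): Middle of the pawl's orange bar knob: 14 mm in diameter, parallel to the lift's y and to the pin, 45 mm from the pin, on the side away from the wheel; it runs 30 mm inward from this point to the pawl and 20 mm outward to an 18 mm end flange. With the pawl down it is 45 mm from the pivot towards the lift's -x, 80 mm above the table
- pawl (a joint): Pawl angle (rad): 0 to 0.16 lying on the toothed wheel, depending on the tooth; grows as the knob goes up and over the pivot towards the lift's +x; 2.5 thrown fully back (a stop), where it stays. It falls by its weight to whichever side it leans
- casting: Purple hexagonal resin casting 140 mm across, 22 mm thick, lying on the board under the cover; origin at the centre of its underside
- hardener: Bystander: a white plastic bottle with a red cap, 62 mm wide, 170 mm tall, standing on the table beside the pawl's side of the lift; origin at the centre of its underside
- glitter: Bystander: a small glass jar with a black lid, 48 mm wide, 55 mm tall, standing on the board between gearbox and cover; origin at the centre of its underside
- mixcup: Bystander: a clear plastic cup, 72 mm wide at the rim, 95 mm tall, standing behind the lift; origin at the centre of its underside
- cup: Bystander: a mauve plastic cup, 72 mm wide at the rim, 95 mm tall, at the right of the table; origin at the centre of its underside
- pigment: Bystander: a small purple jar with a black lid, 54 mm wide, 60 mm tall, at the right of the table; origin at the centre of its underside
- tape: Bystander: a yellow roll of tape lying flat, 84 mm across, 24 mm tall, at the right of the table; origin at the centre of its underside
- stick: Bystander: a flat wooden stirring stick 150 x 18 x 5 mm, lying at the right of the table; origin at the centre of its underside

How it is judged:
On the way, in this order (a step that is already met when the one before it is completed fails the run):
1. the pawl is thrown back clear of the wheel and the handle stands unfolded, the cover still raised (value of joint pawl above 1.8 rad and value of joint handle above 1.35 rad and height (world z) of cover_rim above 0.0525 m), for 0.2 s.
2. the cover has been cranked down, the pawl still thrown back and the handle unfolded (value of joint pawl above 1.8 rad and value of joint handle above 1.2 rad and height (world z) of cover_rim below 0.0165 m), for 0.2 s.
At the end, for the whole second after the job is handed in: the cover is within 4 mm of its lowest position, the pawl lies on the toothed wheel (under 0.22 rad), the handle stands upright (over 1.35 rad), and the casting is at rest within 10 mm of where it was (height (world z) of cover_rim below 0.0165 m and value of joint pawl below 0.22 rad and value of joint handle above 1.35 rad and distance of casting from where it was at the start of the episode below 0.01 m and linear speed of casting below 0.03 m/s); the robot touches nothing.
It fails at once if the robot pushes the cover (contact force between any of the fingers, the arm and cover above 2 N).
It fails at once if the casting is moved (distance of casting from where it was at the start of the episode above 0.01 m).
It fails at once if a bystander is moved by more than 25 mm (distance of any of hardener, glitter, mixcup, cup, pigment, tape, stick from where it was at the start of the episode above 0.025 m).
It fails at once if a standing bystander is tipped (angle between any of hardener, glitter, mixcup, cup, pigment's own z axis and vertical above 0.4 rad).
It also fails if it takes over 72 s, if anything falls off the work surface, if the arm or the gripper's body presses on something with over 40 N, if the wrist force passes 120 N, or if a joint passes its speed limit or range.

### The arm

A 6-joint arm with a two-finger parallel gripper is mounted at the origin on the work surface. World frame = base frame: x ahead of the robot, y to its left, z up, the work surface at z = 0. Lengths are in m, angles in rad, forces in N, time in s.
With the tool pointing down it reaches from about 0.275 to 1 m from the base axis. Payload 8.4 kg.
Tool frame: the origin (TCP) lies at the very end of the fingers, on their centre line; the grasp point (between the pads) lies 19 mm behind it (bot.pinch_z is the distance from the TCP to the grasp point, in m); z points along the fingers, y is the line along which they close (so a half turn about z gives the same grasp; the last joint's range is limited). The gripper opens to 85 mm and grips with 20 to 120 N. Pads are 22 mm wide; open, the fingers measure 114 mm over their backs; the gripper's body (76 mm by 85 mm) begins 54 mm behind the grasp point. The pads swing forward as they close: fully open they stand 13 mm farther back than shut.
Start: joints at [1.304, 0.353, 1.633, -0, 1.155, -0.002], TCP at [0.164, 0.603, 0.231] pointing down, gripper open.
Joint ranges: [-2.63, 2.63], [-0.92, 2.1], [0.06, 2.66], [-1.3, 4.44], [0, 2.69], [-3.02, 3.02]. Speed limits (rad/s): [2.22, 2.22, 2.79, 3.14, 3.14, 3.14].

### API

Orientations are given as a 3x3 rotation matrix whose columns are the frame's x, y, z axes.
In Python, from workcell import bot gives the robot as it stands. The module is installed in compiled form; this text tells all that it offers.
- The arm moves only by the tool servo_tool, never from a script. Its argument "targets" is a list of rows, each an object with "jaw": the finger opening in mm, from 0 to 85.4; "translation": the shift along the tool's x, y, z in mm, a list of three; "roll": the turn about the tool's z in rad. A call has exactly 10 rows; each row shifts and turns the commanded pose from where the row before left it, along the tool's axes as they then stand; what a row does not reach is not made up. A row lasts 1/8 s, in which the tool goes at most 62.5 mm and 10.7 degrees, less where a joint would pass 70% of its speed; a pose out of reach is approached as far as the arm can. A call is refused whole if a number of a shift passes 62.5 or a number of a turn 0.188, either way. A call with a gripper value outside its range is refused whole. The fingers move at their own pace and stop on an object; "newtons" is the grip in N (left out, the last holds). Time passes only in rows, so rows that do not move let the fingers close, or fill a call up. It gives the time, the measured TCP pose, the force, the opening and the grip force at its end, in the units of the state.
- bot.read_state(): the state, without advancing time (a new reading comes with each control period).
- bot.read_camera(name): name is "side" or "top" or "wrist"; returns a dict with "color" (480x640x3 uint8, red, green, blue), "fx", "fy", "cx", "cy" (pixels), "T" (4x4, takes a point from camera to world coordinates). Camera axes: x right, y down, z forward; pixel columns grow to the right and rows downward; lengths in m; the calibration is good to about 2 mm. A picture is of the moment at which its call begins. There is no depth.
- bot.hand_in(): hands the job in; it is judged then, once.
The state is a dict: "clock": time; "joint_positions": joint angles; "dq": joint speeds; "effort": joint torques, N m; "tool_pos": TCP position; "tcp_rot": TCP orientation; "contact_force": force on the tool from outside, world axes, zero at the start; "moment": the same for the moment, N m; "width": finger opening in m; "finger_force": force on a finger pad.
Only numpy, scipy, OpenCV 4.12 (cv2) and the standard library are available. Lean on these libraries where they do the work, as an engineer would, in place of code of your own. Each camera call takes 0.05 s, during which the arm holds its last target. There are 200 camera calls.

## Working session

There is one attempt and no reset: what is moved stays moved. The work goes in short steps, Python scripts to look and compute and a tool call to move; the robot and the scene stay as the last step left them, time stands still between calls to the robot, and variables do not carry over. Pictures are saved under pics/ and viewed, at most 10 in all, crops included, and the job is handed in when it is done.

Besides the shell and the picture viewer there is one more tool, called by a JSON object that holds its "op" and its "data". servo_tool: Moves the arm, as the interface text tells. Its arguments: {"type":"object","properties":{"targets":{"type":"array"},"newtons":{"type":"number"}},"required":["targets"]}

```bash
mkdir -p pics; python3 - <<'E'
from workcell import bot
import cv2,numpy as np
s=bot.read_state(); print({k:np.round(v,3).tolist() for k,v in s.items()}, bot.pinch_z)
for n in ["side","top"]:
    c=bot.read_camera(n); cv2.imwrite(f"pics/{n}0.png",c["color"][:,:,::-1]); print(n,c["fx"],c["fy"],c["cx"],c["cy"],np.round(c["T"],4).tolist())
E
```

```text
{'clock': 0.0, 'joint_positions': [1.304, 0.354, 1.634, 0.0, 1.155, -0.002], 'dq': [0.001, -0.0, 0.001, -0.001, 0.001, -0.002], 'effort': [-0.001, -60.525, -34.207, 0.0, 0.009, -0.0], 'tool_pos': [0.163, 0.603, 0.231], 'tcp_rot': [[-0.965, 0.262, -0.0], [0.262, 0.965, -0.001], [0.0, -0.001, -1.0]], 'contact_force': [-0.023, -0.702, -0.459], 'moment': [-0.039, -0.016, 0.062], 'finger_force': 0.0, 'width': 0.085} 0.0187
side 451.3010123791806 451.3010123791806 316.04821386935987 233.47180424923422 [[0.9977, -0.0355, 0.0579, 0.4858], [-0.0671, -0.6514, 0.7558, -0.9553], [0.0109, -0.7579, -0.6522, 0.8719], [0.0, 0.0, 0.0, 1.0]]
top 539.5237522618345 539.5237522618345 322.6949859083207 240.3747702461918 [[-0.0114, -0.9931, 0.1169, 0.388], [-0.9999, 0.0112, -0.0024, -0.0873], [0.0011, -0.1169, -0.9931, 1.301], [0.0, 0.0, 0.0, 1.0]]
```

View pics/top0.png

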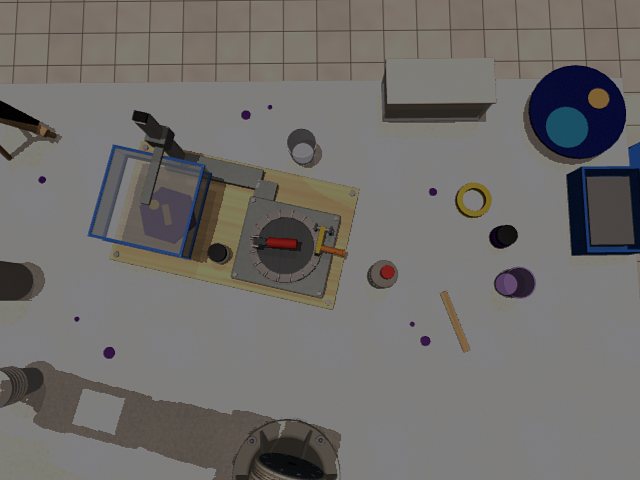

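View pics/side0.png

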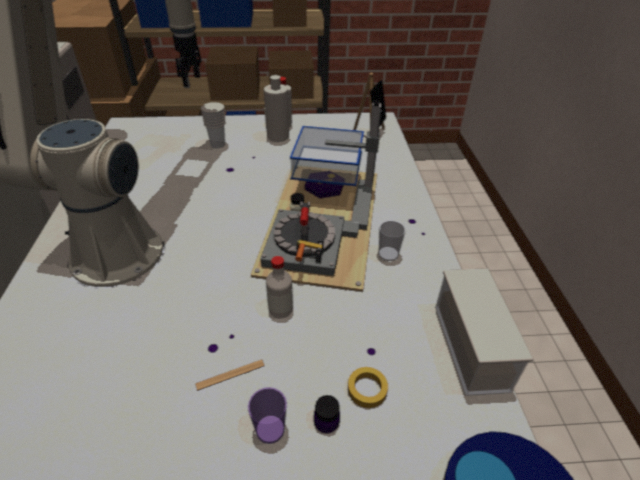

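Top view: lift yawed about -12°, wheel centre near (286,243), folded red handle from its hinge at (260,242) to (297,243), pawl knob at (345,252), casting at (168,215). The hardener is at (384,273). The side view agrees. Next I fit the lift pose and check it with an overlay.

```bash
cat > h.py <<'E'
from workcell import bot
import cv2,numpy as np
from scipy.optimize import least_squares
def proj(c,P):
    P=np.atleast_2d(P); T=c["T"]; q=(P-T[:3,3])@T[:3,:3]
    return np.c_[c["fx"]*q[:,0]/q[:,2]+c["cx"],c["fy"]*q[:,1]/q[:,2]+c["cy"]]
def ray(c,u,v,z):
    T=c["T"]; d=T[:3,:3]@[(u-c["cx"])/c["fx"],(v-c["cy"])/c["fy"],1]; return T[:3,3]+d*(z-T[2,3])/d[2]
def l2w(p,P):
    P=np.atleast_2d(P)/1000.; c,s=np.cos(p[2]),np.sin(p[2])
    return P@np.array([[c,s,0],[-s,c,0],[0,0,1]])+[p[0],p[1],0]
E
python3 - <<'E'
from h import *
c=bot.read_camera("top")
M=np.array([[-120,-140,12],[180,-140,12],[-120,410,12],[100,-110,45],[100,110,45],[-100,110,45],[-100,-110,45]])
uv=np.array([[333,308],[359,187],[112,260],[340,214],[247,197],[232,279],[325,297]])
r=least_squares(lambda p:(proj(c,l2w(p,M))-uv).ravel(),[.4,0,-.2],loss='soft_l1')
print(r.x,r.fun.reshape(-1,2).round(1).tolist())
p=r.x; np.save("lift.npy",p)
im=cv2.cvtColor(c["color"],cv2.COLOR_RGB2BGR); im=np.clip(im*1.8,0,255).astype(np.uint8)
u0,v0,k=210,150,4.2
big=cv2.warpAffine(im,np.float32([[k,0,-u0*k],[0,k,-v0*k]]),(800,600),flags=cv2.INTER_CUBIC)
def dr(P,col,cl=True): cv2.polylines(big,[((proj(c,l2w(p,P))-[u0,v0]+.5)*k).astype(int)],cl,col,1)
dr(M[3:],(0,255,0)); t=np.linspace(0,6.28,60)
dr(np.c_[85*np.cos(t),85*np.sin(t),0*t+67],(255,0,0))
dr([[-120,-140,12],[180,-140,12],[180,410,12],[-120,410,12]],(0,255,0))
dr([[55,-106,80],[55,-46,80]],(255,0,255)); dr([[10,-96,80],[10,-46,80]],(255,255,0))
for a in (96,102,108):
    dr([[0,0,94],[62*np.cos(np.radians(a)),62*np.sin(np.radians(a)),104]],(255,255,255))
cv2.imwrite("pics/fit.png",big)
E
```

```text
[ 0.52390009 -0.0051504  -0.21371154] [[1.5, 0.5], [-0.0, -0.2], [-2.7, 1.9], [0.9, -0.1], [2.7, -1.6], [-0.9, -0.7], [-1.2, 0.4]]
```

View pics/fit.png

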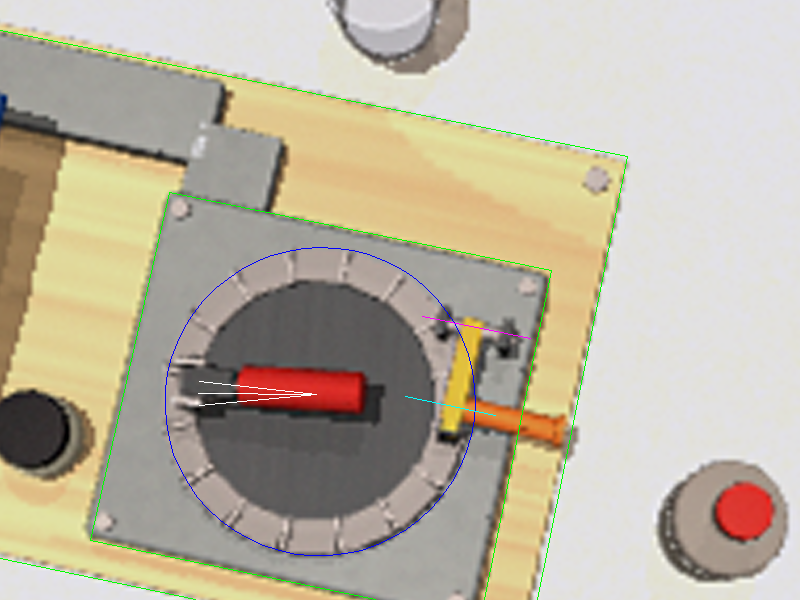

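The overlay matches the board, gearbox, wheel and knob to about 2 mm. Next come the handle direction, a refined axis from colour blobs in both cameras, and the hardener clearance.

```bash
cat >> h.py <<'E'
def blob(c,lo,hi,near,r):
    h=cv2.cvtColor(c["color"],cv2.COLOR_RGB2HSV); m=cv2.inRange(h,lo,hi)
    if lo[0]==0 and hi[0]<=6: m|=cv2.inRange(h,(174,lo[1],lo[2]),(180,255,255))
    k=np.zeros_like(m); cv2.circle(k,tuple(int(x) for x in near),r,255,-1); m&=k
    v,u=np.nonzero(m); q=np.c_[u,v]; d=np.linalg.svd(q-q.mean(0),full_matrices=False)[2][0] if len(q)>2 else None
    return q.mean(0),d,len(q)
def tri(cs,uvs):
    A=[];b=[]
    for c,(u,v) in zip(cs,uvs):
        T=c["T"]; d=T[:3,:3]@[(u-c["cx"])/c["fx"],(v-c["cy"])/c["fy"],1]; d/=np.linalg.norm(d)
        N=np.eye(3)-np.outer(d,d); A.append(N); b.append(N@T[:3,3])
    return np.linalg.lstsq(np.vstack(A),np.hstack(b),rcond=None)[0]
def w2l(p,P): 
    d=np.asarray(P)-[p[0],p[1],0]; c,s=np.cos(p[2]),np.sin(p[2]); return np.array([c*d[0]+s*d[1],-s*d[0]+c*d[1],d[2]])*1000
E
python3 - <<'E'
from h import *
p=np.load("lift.npy"); t=bot.read_camera("top"); s=bot.read_camera("side")
R=((0,150,60),(6,255,255)); O=((7,150,60),(19,255,255))
a=blob(t,*R,(282,243),30); b=blob(s,*R,(305,214),14); print("red",a,b)
print("grip tri",tri([t,s],[a[0],b[0]]),"top z104",ray(t,*a[0],.104), "side z104",ray(s,*b[0],.104), "axis",l2w(p,[0,0,104]))
q=ray(t,*(a[0]+10*a[1]),.104)-ray(t,*(a[0]-10*a[1]),.104); print("dir world deg",np.degrees(np.arctan2(q[1],q[0])))
a=blob(t,*O,(335,250),18); b=blob(s,*O,(303,250),14); print("orange",a,b,"top z80",w2l(p,ray(t,*a[0],.08)),"side",w2l(p,ray(s,*b[0],.08)),w2l(p,tri([t,s],[a[0],b[0]])))
a=blob(t,*R,(387,272),15); b=blob(s,*R,(278,262),12); X=ray(t,*a[0],.17);print("hardener",a,b,X,w2l(p,X),w2l(p,ray(s,*b[0],.165)),w2l(p,tri([t,s],[a[0],b[0]])))
for l in [(0,0,94),(10,-106,80),(55,-76,80)]: print(l,l2w(p,l).round(4))
E
```

```text
red (array([281.39700375, 242.46067416]), array([0.99867632, 0.05143543]), 267) (array([304.00826446, 215.51239669]), array([-0.0746334 ,  0.99721104]), 121)
grip tri [0.52505901 0.00155311 0.11172521] top z104 [0.52526937 0.00208897 0.104     ] side z104 [0.52613582 0.01141282 0.104     ] axis [[ 0.52390009 -0.0051504   0.104     ]]
dir world deg -93.61170045051024
orange (array([332.63380282, 250.28169014]), array([0.97306253, 0.23054134]), 142) (array([300.76068376, 250.74358974]), array([-0.46401633,  0.88582665]), 117) top z80 [   8.03443221 -108.17085568   80.        ] side [  9.4472775  -98.63018618  80.        ] [   9.13887538 -107.65001337   87.83605937]
hardener (array([387.28169014, 271.61971831]), array([0.99505397, 0.09933582]), 142) (array([277.07446809, 260.79787234]), array([ 0.9915196 , -0.12995722]), 94) [ 0.45366382 -0.22466914  0.17      ] [ -22.08104445 -229.42109647  170.        ] [ -20.65614355 -229.51496306  165.        ] [ -21.15059379 -229.78475349  165.08148298]
(0, 0, 94) [[ 0.5239 -0.0052  0.094 ]]
(10, -106, 80) [[ 0.5112 -0.1109  0.08  ]]
(55, -76, 80) [[ 0.5615 -0.0911  0.08  ]]
```

```bash
cat >> h.py <<'E'
import json
def plan(ways,start=None,dec=0):
    """ways: (x,y,z,yaw_deg_of_tool_y,jaw,nrows); tool down. Prints rows in tens."""
    s=bot.read_state(); R=s["tcp_rot"]; pos=np.array(s["tool_pos"]); a=np.arctan2(R[1][1],R[0][1])
    if start is not None: pos=np.array(start[:3],float); a=np.radians(start[3])
    out=[]
    for x,y,z,yaw,jaw,n in ways:
        for i in range(n):
            f=1/(n-i); d=(np.array([x,y,z])-pos)*f; da=(np.radians(yaw)-a)*f
            X=np.array([-np.sin(a),np.cos(a),0]);Y=np.array([np.cos(a),np.sin(a),0])
            t=np.round([d@X,d@Y,-d[2]]*np.array(1000),dec) if 0 else np.round(np.array([d@X,d@Y,-d[2]])*1000,dec)
            r=round(-da,3); pos=pos+(X*t[0]+Y*t[1]+np.array([0,0,-1])*t[2])/1000; a-=r
            out.append({"jaw":jaw,"translation":t.tolist(),"roll":r})
    for i in range(0,len(out),10): print(json.dumps(out[i:i+10]))
    print("end",pos.round(4),np.degrees(a).round(2),len(out))
E
python3 - <<'E'
from h import *
plan([(.51,-.115,.23,-12.2,40,20)])
E
```

```text
[{"jaw": 40, "translation": [-26.0, -30.0, 0.0], "roll": 0.076}, {"jaw": 40, "translation": [-28.0, -28.0, 0.0], "roll": 0.076}, {"jaw": 40, "translation": [-30.0, -26.0, 0.0], "roll": 0.076}, {"jaw": 40, "translation": [-32.0, -23.0, 0.0], "roll": 0.076}, {"jaw": 40, "translation": [-34.0, -21.0, 0.0], "roll": 0.076}, {"jaw": 40, "translation": [-35.0, -18.0, 0.0], "roll": 0.076}, {"jaw": 40, "translation": [-37.0, -16.0, 0.0], "roll": 0.076}, {"jaw": 40, "translation": [-38.0, -13.0, 0.0], "roll": 0.076}, {"jaw": 40, "translation": [-39.0, -10.0, 0.0], "roll": 0.076}, {"jaw": 40, "translation": [-39.0, -7.0, 0.0], "roll": 0.076}]
[{"jaw": 40, "translation": [-40.0, -4.0, 0.0], "roll": 0.076}, {"jaw": 40, "translation": [-40.0, -1.0, 0.0], "roll": 0.076}, {"jaw": 40, "translation": [-40.0, 2.0, 0.0], "roll": 0.076}, {"jaw": 40, "translation": [-39.0, 5.0, 0.0], "roll": 0.076}, {"jaw": 40, "translation": [-39.0, 9.0, 0.0], "roll": 0.076}, {"jaw": 40, "translation": [-38.0, 11.0, 0.0], "roll": 0.076}, {"jaw": 40, "translation": [-37.0, 14.0, 0.0], "roll": 0.076}, {"jaw": 40, "translation": [-36.0, 17.0, 0.0], "roll": 0.076}, {"jaw": 40, "translation": [-35.0, 20.0, 0.0], "roll": 0.075}, {"jaw": 40, "translation": [-33.0, 23.0, 1.0], "roll": 0.076}]
end [ 0.5102 -0.1148  0.2299] -12.2 20
```

{"op": "servo_tool", "data": {"targets": [{"jaw": 40, "translation": [-26, -30, 0], "roll": 0.076}, {"jaw": 40, "translation": [-28, -28, 0], "roll": 0.076}, {"jaw": 40, "translation": [-30, -26, 0], "roll": 0.076}, {"jaw": 40, "translation": [-32, -23, 0], "roll": 0.076}, {"jaw": 40, "translation": [-34, -21, 0], "roll": 0.076}, {"jaw": 40, "translation": [-35, -18, 0], "roll": 0.076}, {"jaw": 40, "translation": [-37, -16, 0], "roll": 0.076}, {"jaw": 40, "translation": [-38, -13, 0], "roll": 0.076}, {"jaw": 40, "translation": [-39, -10, 0], "roll": 0.076}, {"jaw": 40, "translation": [-39, -7, 0], "roll": 0.076}], "newtons": 25}}

```text
clock: 1.5
tool_pos: [0.3359, 0.243, 0.2314]
tcp_rot: [[-0.517, 0.856, 0.0], [0.856, 0.517, 0.0], [-0.0, 0.0, -1.0]]
contact_force: [0.8, 0.7, -1.0]
width: 0.04
finger_force: 0.0
```

{"op": "servo_tool", "data": {"targets": [{"jaw": 40, "translation": [-40, -4, 0], "roll": 0.076}, {"jaw": 40, "translation": [-40, -1, 0], "roll": 0.076}, {"jaw": 40, "translation": [-40, 2, 0], "roll": 0.076}, {"jaw": 40, "translation": [-39, 5, 0], "roll": 0.076}, {"jaw": 40, "translation": [-39, 9, 0], "roll": 0.076}, {"jaw": 40, "translation": [-38, 11, 0], "roll": 0.076}, {"jaw": 40, "translation": [-37, 14, 0], "roll": 0.076}, {"jaw": 40, "translation": [-36, 17, 0], "roll": 0.076}, {"jaw": 40, "translation": [-35, 20, 0], "roll": 0.076}, {"jaw": 40, "translation": [-33, 23, 0], "roll": 0.076}]}}

```text
clock: 2.75
tool_pos: [0.5107, -0.1159, 0.2313]
tcp_rot: [[0.215, 0.977, 0.0], [0.977, -0.215, 0.0], [0.0, 0.0, -1.0]]
contact_force: [0.2, 0.3, 0.3]
width: 0.0404
finger_force: 0.0
```

```bash
python3 - <<'E'
from h import *
s=bot.read_state(); print(s["clock"],s["tool_pos"],np.round(s["joint_positions"],3),np.round(s["tcp_rot"],3).tolist())
c=bot.read_camera("wrist"); p=np.load("lift.npy"); im=np.clip(c["color"][:,:,::-1]*1.6,0,255).astype(np.uint8).copy()
def dr(P,col,cl=True): cv2.polylines(im,[proj(c,l2w(p,P)).astype(int)],cl,col,1)
t=np.linspace(0,6.28,60)
dr(np.c_[85*np.cos(t),85*np.sin(t),0*t+67],(255,0,0)); dr([[100,-110,45],[100,110,45],[-100,110,45],[-100,-110,45]],(0,255,0))
dr([[55,-98,90],[55,-57,90]],(255,0,255)); dr([[10,-126,80],[10,-76,80]],(255,255,0))
a=np.radians(98.6); dr([[0,0,104],[62*np.cos(a),62*np.sin(a),104]],(255,255,255))
cv2.imwrite("pics/w1.png",im)
E
```

```text
2.75 [ 0.51066344 -0.11590444  0.23130427] [-0.226  0.195  1.849  0.     1.098 -0.009] [[0.215, 0.977, 0.0], [0.977, -0.215, 0.0], [0.0, 0.0, -1.0]]
```

View pics/w1.png

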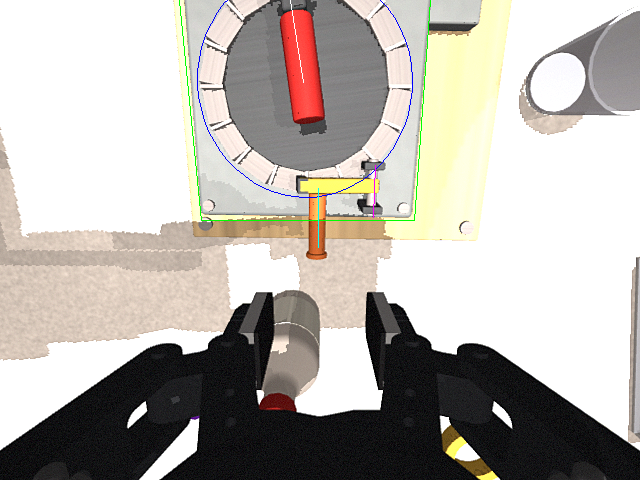

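The wrist view shows the fit is off by about 1 mm in lift x and 2.5 mm in +y: bracket at (372,165–210), knob from (317,190) to the flange at (317,258). I'll shift the model and descend on the knob.

```bash
python3 - <<'E'
from h import *
p=np.load("lift.npy"); p[:2]+=[.0012,.0025]; np.save("lift.npy",p)
k=l2w(p,[10,-111,0])[0]; print(k)
plan([(k[0],k[1],.13,-12.2,28,4),(k[0],k[1],.064,-12.2,28,4),(k[0],k[1],.064,-12.2,28,2)])
e=(k[0],k[1],.064,-12.2)
W=[]
for i in range(1,11):
    th=.05+i*.24; q=l2w(p,[55-45*np.cos(th),-111,64+45*np.sin(th)-1])[0]; W.append((*q,-12.2,0,1))
plan(W,e)
E
```

```text
[ 0.51133078 -0.11324609  0.        ]
[{"jaw": 28, "translation": [1.0, -1.0, 25.0], "roll": -0.002}, {"jaw": 28, "translation": [2.0, -1.0, 26.0], "roll": -0.002}, {"jaw": 28, "translation": [1.0, -0.0, 25.0], "roll": -0.002}, {"jaw": 28, "translation": [2.0, -1.0, 26.0], "roll": -0.002}, {"jaw": 28, "translation": [-0.0, 0.0, 16.0], "roll": 0.0}, {"jaw": 28, "translation": [-0.0, 0.0, 17.0], "roll": 0.0}, {"jaw": 28, "translation": [-0.0, 0.0, 16.0], "roll": 0.0}, {"jaw": 28, "translation": [-0.0, 0.0, 17.0], "roll": 0.0}, {"jaw": 28, "translation": [-0.0, 0.0, -0.0], "roll": 0.0}, {"jaw": 28, "translation": [-0.0, 0.0, -0.0], "roll": 0.0}]
end [ 0.5114 -0.1129  0.0636] -12.19 10
[{"jaw": 0, "translation": [-0.0, 2.0, -12.0], "roll": -0.0}, {"jaw": 0, "translation": [-0.0, 4.0, -10.0], "roll": -0.0}, {"jaw": 0, "translation": [-0.0, 7.0, -8.0], "roll": -0.0}, {"jaw": 0, "translation": [-0.0, 8.0, -7.0], "roll": -0.0}, {"jaw": 0, "translation": [-0.0, 10.0, -5.0], "roll": -0.0}, {"jaw": 0, "translation": [-0.0, 10.0, -2.0], "roll": -0.0}, {"jaw": 0, "translation": [-0.0, 11.0, 1.0], "roll": -0.0}, {"jaw": 0, "translation": [-0.0, 10.0, 3.0], "roll": -0.0}, {"jaw": 0, "translation": [-0.0, 10.0, 5.0], "roll": -0.0}, {"jaw": 0, "translation": [-0.0, 8.0, 7.0], "roll": -0.0}]
end [ 0.5895 -0.1302  0.092 ] -12.2 10
```

{"op": "servo_tool", "data": {"targets": [{"jaw": 28, "translation": [1, -1, 25], "roll": 0}, {"jaw": 28, "translation": [2, -1, 26], "roll": 0}, {"jaw": 28, "translation": [1, 0, 25], "roll": 0}, {"jaw": 28, "translation": [2, -1, 26], "roll": 0}, {"jaw": 28, "translation": [0, 0, 16], "roll": 0}, {"jaw": 28, "translation": [0, 0, 17], "roll": 0}, {"jaw": 28, "translation": [0, 0, 16], "roll": 0}, {"jaw": 28, "translation": [0, 0, 16], "roll": 0}, {"jaw": 28, "translation": [0, 0, 0], "roll": 0}, {"jaw": 0, "translation": [0, 0, 0], "roll": 0}], "newtons": 25}}

```text
clock: 4.05
tool_pos: [0.5103, -0.1085, 0.0648]
tcp_rot: [[0.212, 0.977, 0.003], [0.977, -0.212, -0.001], [0.0, 0.003, -1.0]]
contact_force: [-5.0, -3.8, -1.2]
width: 0.0133
finger_force: 25.5
```

{"op": "servo_tool", "data": {"targets": [{"jaw": 0, "translation": [0, 0, 0], "roll": 0}, {"jaw": 0, "translation": [0, 0, 0], "roll": 0}, {"jaw": 0, "translation": [0, 0, 0], "roll": 0}, {"jaw": 0, "translation": [0, 0, 0], "roll": 0}, {"jaw": 0, "translation": [0, 0, 0], "roll": 0}, {"jaw": 0, "translation": [0, 0, 0], "roll": 0}, {"jaw": 0, "translation": [0, 2, -12], "roll": 0}, {"jaw": 0, "translation": [0, 4, -10], "roll": 0}, {"jaw": 0, "translation": [0, 0, 0], "roll": 0}, {"jaw": 0, "translation": [0, 0, 0], "roll": 0}]}}

```text
clock: 5.3
tool_pos: [0.5184, -0.1103, 0.0877]
tcp_rot: [[0.213, 0.977, 0.008], [0.977, -0.213, -0.002], [-0.0, 0.008, -1.0]]
contact_force: [10.8, -2.8, -6.9]
width: 0.0129
finger_force: 25.2
```

{"op": "servo_tool", "data": {"targets": [{"jaw": 0, "translation": [0, 7, -8], "roll": 0}, {"jaw": 0, "translation": [0, 8, -7], "roll": 0}, {"jaw": 0, "translation": [0, 10, -5], "roll": 0}, {"jaw": 0, "translation": [0, 10, -2], "roll": 0}, {"jaw": 0, "translation": [0, 11, 1], "roll": 0}, {"jaw": 0, "translation": [0, 10, 3], "roll": 0}, {"jaw": 0, "translation": [0, 10, 5], "roll": 0}, {"jaw": 0, "translation": [0, 8, 7], "roll": 0}, {"jaw": 0, "translation": [0, 0, 0], "roll": 0}, {"jaw": 0, "translation": [0, 0, 0], "roll": 0}]}}

```text
clock: 6.55
tool_pos: [0.5869, -0.1251, 0.0919]
tcp_rot: [[0.212, 0.977, 0.0], [0.977, -0.212, -0.0], [0.0, 0.0, -1.0]]
contact_force: [-1.0, -1.9, -3.5]
width: 0.0135
finger_force: 26.2
```

```bash
python3 - <<'E'
from h import *
p=np.load("lift.npy"); s=bot.read_state(); print(w2l(p,s["tool_pos"]),s["contact_force"],s["width"])
E
```

```text
[  86.37463086 -106.53279107   91.89501214] [-0.99664971 -1.92247892 -3.52499936] 0.013454371929700285
```

```bash
python3 - <<'E'
from h import *
s=bot.read_state();q=s["tool_pos"]
plan([(*q,-12.2,30,3),(q[0],q[1],.17,-12.2,45,3),(.5247,-.0115,.17,-3.6,45,4),(.5247,-.0115,.089,-3.6,45,7),(.5247,-.0115,.089,-3.6,0,3)],dec=0)
E
```

```text
[{"jaw": 30, "translation": [0.0, 0.0, -0.0], "roll": -0.0}, {"jaw": 30, "translation": [0.0, 0.0, -0.0], "roll": -0.001}, {"jaw": 30, "translation": [0.0, 0.0, -0.0], "roll": -0.0}, {"jaw": 45, "translation": [0.0, 0.0, -26.0], "roll": -0.0}, {"jaw": 45, "translation": [0.0, 0.0, -26.0], "roll": -0.0}, {"jaw": 45, "translation": [0.0, 0.0, -26.0], "roll": -0.0}, {"jaw": 45, "translation": [24.0, -21.0, -0.0], "roll": -0.038}, {"jaw": 45, "translation": [25.0, -20.0, -0.0], "roll": -0.037}, {"jaw": 45, "translation": [26.0, -20.0, -0.0], "roll": -0.038}, {"jaw": 45, "translation": [27.0, -18.0, -0.0], "roll": -0.037}]
[{"jaw": 45, "translation": [0.0, 0.0, 12.0], "roll": -0.0}, {"jaw": 45, "translation": [0.0, 0.0, 11.0], "roll": -0.0}, {"jaw": 45, "translation": [0.0, 0.0, 12.0], "roll": -0.0}, {"jaw": 45, "translation": [0.0, 0.0, 11.0], "roll": -0.0}, {"jaw": 45, "translation": [0.0, 0.0, 12.0], "roll": -0.0}, {"jaw": 45, "translation": [0.0, 0.0, 11.0], "roll": -0.0}, {"jaw": 45, "translation": [0.0, 0.0, 12.0], "roll": -0.0}, {"jaw": 0, "translation": [0.0, 0.0, -0.0], "roll": -0.0}, {"jaw": 0, "translation": [0.0, 0.0, -0.0], "roll": -0.0}, {"jaw": 0, "translation": [0.0, 0.0, -0.0], "roll": -0.0}]
end [ 0.5247 -0.0119  0.0889] -3.61 20
```

{"op": "servo_tool", "data": {"targets": [{"jaw": 30, "translation": [0, 0, 0], "roll": 0}, {"jaw": 30, "translation": [0, 0, 0], "roll": 0}, {"jaw": 30, "translation": [0, 0, 0], "roll": 0}, {"jaw": 45, "translation": [0, 0, -26], "roll": 0}, {"jaw": 45, "translation": [0, 0, -26], "roll": 0}, {"jaw": 45, "translation": [0, 0, -26], "roll": 0}, {"jaw": 45, "translation": [24, -21, 0], "roll": -0.038}, {"jaw": 45, "translation": [25, -20, 0], "roll": -0.038}, {"jaw": 45, "translation": [26, -20, 0], "roll": -0.038}, {"jaw": 45, "translation": [27, -18, 0], "roll": -0.037}]}}

```text
clock: 7.8
tool_pos: [0.5241, -0.011, 0.1706]
tcp_rot: [[0.062, 0.998, 0.001], [0.998, -0.062, 0.0], [0.0, 0.001, -1.0]]
contact_force: [0.6, 0.5, -0.1]
width: 0.0449
finger_force: 0.0
```

```bash
python3 - <<'E'
from h import *
p=np.load("lift.npy"); s=bot.read_state(); print(s["tool_pos"])
for n in ["wrist"]:
    c=bot.read_camera(n); im=np.clip(c["color"][:,:,::-1]*1.4,0,255).astype(np.uint8).copy()
    a=np.radians(98.6); u=np.array([np.cos(a),np.sin(a)])
    for r in (62,36,-10,-30): cv2.circle(im,tuple(proj(c,l2w(p,[*(r*u),104]))[0].astype(int)),3,(255,255,0),-1)
    cv2.imwrite("pics/w2.png",im)
E
```

```text
[ 0.52408463 -0.01101551  0.17055581]
```

View pics/w2.png

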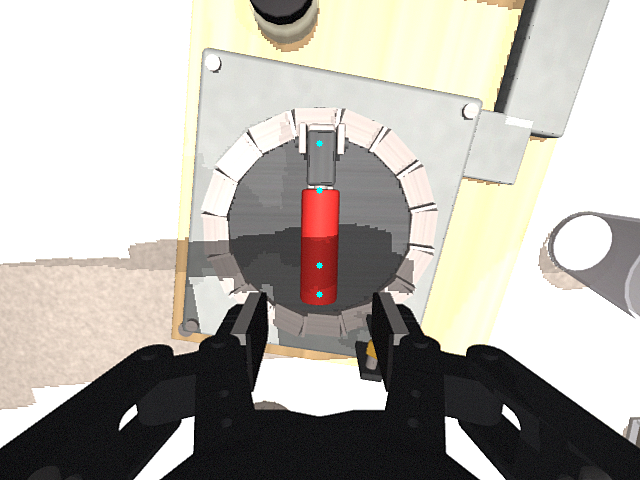

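Wrist view: model dots lie on the handle (hinge (320,140), grip end (320,295)), so the grasp is well aligned. Descend, grip and work out the unfolding arc.

{"op": "servo_tool", "data": {"targets": [{"jaw": 45, "translation": [0, 0, 12], "roll": 0}, {"jaw": 45, "translation": [0, 0, 11], "roll": 0}, {"jaw": 45, "translation": [0, 0, 12], "roll": 0}, {"jaw": 45, "translation": [0, 0, 12], "roll": 0}, {"jaw": 45, "translation": [0, 0, 12], "roll": 0}, {"jaw": 45, "translation": [0, 0, 12], "roll": 0}, {"jaw": 45, "translation": [0, 0, 12], "roll": 0}, {"jaw": 0, "translation": [0, 0, 0], "roll": 0}, {"jaw": 0, "translation": [0, 0, 0], "roll": 0}, {"jaw": 0, "translation": [0, 0, 0], "roll": 0}], "newtons": 25}}

```text
clock: 9.1
tool_pos: [0.524, -0.0118, 0.0873]
tcp_rot: [[0.063, 0.998, -0.001], [0.998, -0.063, 0.0], [-0.0, -0.001, -1.0]]
contact_force: [-3.2, 0.4, -1.4]
width: 0.0211
finger_force: 24.5
```

```bash
python3 - <<'E'
from h import *
p=np.load("lift.npy"); s=bot.read_state(); print(s["tool_pos"],s["width"],s["finger_force"],s["contact_force"])
a=np.radians(98.6); u=np.array([np.cos(a),np.sin(a)]); q=np.array(s["tool_pos"])
pin=l2w(p,[*(62*u),104])[0]; print("pin",pin); off=None
uw=l2w([0,0,p[2]],[*u,0])[0]*1000
L=(pin-q)@uw; print("L",L)
W=[]
for i in range(1,11):
    th=1.6*i/10; W.append((*(pin-L*np.cos(th)*uw+[0,0,L*np.sin(th)+q[2]-.104]),-3.6,0,1))
plan(W)
E
```

```text
[ 0.52398071 -0.01182144  0.08728505] 0.021143240184759646 24.482164084911346 [-3.15886656  0.41951531 -1.3545191 ]
pin [0.52904145 0.0592242  0.104     ]
L 0.07122365057627228
[{"jaw": 0, "translation": [1.0, 1.0, -11.0], "roll": -0.0}, {"jaw": 0, "translation": [3.0, -0.0, -11.0], "roll": -0.0}, {"jaw": 0, "translation": [4.0, -0.0, -11.0], "roll": -0.0}, {"jaw": 0, "translation": [6.0, -0.0, -10.0], "roll": -0.0}, {"jaw": 0, "translation": [8.0, -0.0, -8.0], "roll": -0.0}, {"jaw": 0, "translation": [8.0, -0.0, -7.0], "roll": -0.0}, {"jaw": 0, "translation": [10.0, -0.0, -6.0], "roll": -0.0}, {"jaw": 0, "translation": [11.0, -0.0, -4.0], "roll": -0.0}, {"jaw": 0, "translation": [11.0, -0.0, -3.0], "roll": -0.0}, {"jaw": 0, "translation": [11.0, -0.0, -0.0], "roll": -0.0}]
end [0.5296 0.061  0.1583] -3.61 10
```

{"op": "servo_tool", "data": {"targets": [{"jaw": 0, "translation": [1, 0, -11], "roll": 0}, {"jaw": 0, "translation": [3, 0, -11], "roll": 0}, {"jaw": 0, "translation": [4, 0, -11], "roll": 0}, {"jaw": 0, "translation": [6, 0, -10], "roll": 0}, {"jaw": 0, "translation": [8, 0, -8], "roll": 0}, {"jaw": 0, "translation": [8, 0, -7], "roll": 0}, {"jaw": 0, "translation": [10, 0, -6], "roll": 0}, {"jaw": 0, "translation": [11, 0, -4], "roll": 0}, {"jaw": 0, "translation": [11, 0, -3], "roll": 0}, {"jaw": 0, "translation": [11, 0, 0], "roll": 0}]}}

```text
clock: 10.35
tool_pos: [0.5297, 0.0612, 0.1591]
tcp_rot: [[0.063, 0.998, 0.001], [0.998, -0.063, -0.001], [-0.001, 0.001, -1.0]]
contact_force: [-2.5, -5.4, -1.6]
width: 0.021
finger_force: 28.5
```

```bash
python3 - <<'E'
from h import *
print({k:np.round(v,4).tolist() for k,v in bot.read_state().items() if k in("tool_pos","width","contact_force","finger_force")})
c=bot.read_camera("side"); im=np.clip(c["color"][:,:,::-1]*1.7,0,255).astype(np.uint8)
k=5;cv2.imwrite("pics/s2.png",cv2.warpAffine(im,np.float32([[k,0,-240*k],[0,k,-160*k]]),(800,600),flags=2))
E
```

```text
{'tool_pos': [0.5297, 0.0612, 0.1591], 'contact_force': [-2.5386, -5.406, -1.5535], 'finger_force': 28.4716, 'width': 0.021}
```

View pics/s2.png

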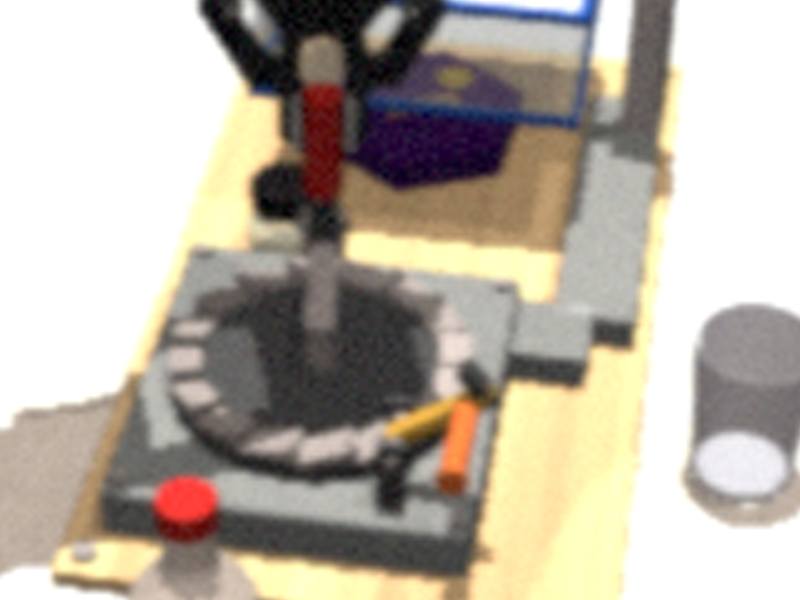

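Side view: the handle stands upright in the fingers at (322,120) and the pawl is thrown back, with its knob at (460,445) on the far side. Crank now, first 2.4 rad.

```bash
cat >> h.py <<'E'
def crank(step,n,start=None,c=None,r=.062,yaw=-3.6,dec=0):
    p=np.load("lift.npy"); c=p[:2] if c is None else c; q=np.array(bot.read_state()["tool_pos"]) if start is None else np.array(start)
    a=np.arctan2(*(q[:2]-c)[::-1]); print("angle",np.degrees(a),"r",np.hypot(*(q[:2]-c)))
    plan([(c[0]+r*np.cos(a+step*i),c[1]+r*np.sin(a+step*i),.160,yaw,0,1) for i in range(1,n+1)],(*q,yaw),dec)
E
python3 -c "
from h import *
crank(.24,10)"
```

```text
angle 85.88044682210716 r 0.06510498228369793
[{"jaw": 0, "translation": [-5.0, -15.0, -1.0], "roll": -0.0}, {"jaw": 0, "translation": [-5.0, -14.0, 0.0], "roll": -0.0}, {"jaw": 0, "translation": [-8.0, -12.0, 0.0], "roll": -0.0}, {"jaw": 0, "translation": [-11.0, -10.0, 0.0], "roll": -0.0}, {"jaw": 0, "translation": [-13.0, -7.0, 0.0], "roll": -0.0}, {"jaw": 0, "translation": [-14.0, -4.0, 0.0], "roll": -0.0}, {"jaw": 0, "translation": [-15.0, -0.0, 0.0], "roll": -0.0}, {"jaw": 0, "translation": [-15.0, 3.0, 0.0], "roll": -0.0}, {"jaw": 0, "translation": [-13.0, 7.0, 0.0], "roll": -0.0}, {"jaw": 0, "translation": [-11.0, 9.0, 0.0], "roll": -0.0}]
end [ 0.48   -0.0448  0.1601] -3.6 10
```

{"op": "servo_tool", "data": {"targets": [{"jaw": 0, "translation": [-4, -15, 0], "roll": 0}, {"jaw": 0, "translation": [-5, -14, 0], "roll": 0}, {"jaw": 0, "translation": [-8, -12, 0], "roll": 0}, {"jaw": 0, "translation": [-11, -10, 0], "roll": 0}, {"jaw": 0, "translation": [-13, -7, 0], "roll": 0}, {"jaw": 0, "translation": [-14, -4, 0], "roll": 0}, {"jaw": 0, "translation": [-15, 0, 0], "roll": 0}, {"jaw": 0, "translation": [-15, 3, 0], "roll": 0}, {"jaw": 0, "translation": [-13, 7, 0], "roll": 0}, {"jaw": 0, "translation": [-11, 9, 0], "roll": 0}], "newtons": 30}}

```text
clock: 11.65
tool_pos: [0.4822, -0.0457, 0.1591]
tcp_rot: [[0.064, 0.998, 0.005], [0.998, -0.064, 0.001], [0.001, 0.005, -1.0]]
contact_force: [6.6, 11.1, 0.9]
width: 0.021
finger_force: 31.8
```

```bash
python3 -c "
from h import *
s=bot.read_state();print(s['tool_pos'],s['contact_force'],s['width'],s['finger_force'])
crank(.24,10)"
```

```text
[ 0.48219234 -0.04571012  0.1590999 ] [ 6.60399347 11.08231061  0.87601724] 0.02102240526335285 31.810272932052612
angle -134.89871689852674 r 0.06078828068163445
[{"jaw": 0, "translation": [-9.0, 11.0, -1.0], "roll": -0.0}, {"jaw": 0, "translation": [-6.0, 14.0, 0.0], "roll": -0.0}, {"jaw": 0, "translation": [-1.0, 15.0, 0.0], "roll": -0.0}, {"jaw": 0, "translation": [1.0, 15.0, 0.0], "roll": -0.0}, {"jaw": 0, "translation": [6.0, 14.0, 0.0], "roll": -0.0}, {"jaw": 0, "translation": [8.0, 12.0, 0.0], "roll": -0.0}, {"jaw": 0, "translation": [11.0, 10.0, 0.0], "roll": -0.0}, {"jaw": 0, "translation": [13.0, 7.0, 0.0], "roll": -0.0}, {"jaw": 0, "translation": [15.0, 4.0, 0.0], "roll": -0.0}, {"jaw": 0, "translation": [14.0, -0.0, 0.0], "roll": -0.0}]
end [ 5.873e-01 -2.000e-04  1.601e-01] -3.6 10
```

```bash
python3 -c "
from h import *
crank(.24,10,(.480,-.0438,.16),np.array([.526,-.0012]),.063)"
```

```text
angle -137.1976310374165 r 0.06269577338226241
[{"jaw": 0, "translation": [-9.0, 12.0, -0.0], "roll": -0.0}, {"jaw": 0, "translation": [-6.0, 14.0, -0.0], "roll": -0.0}, {"jaw": 0, "translation": [-3.0, 15.0, -0.0], "roll": -0.0}, {"jaw": 0, "translation": [2.0, 15.0, -0.0], "roll": -0.0}, {"jaw": 0, "translation": [4.0, 14.0, -0.0], "roll": -0.0}, {"jaw": 0, "translation": [8.0, 13.0, -0.0], "roll": -0.0}, {"jaw": 0, "translation": [11.0, 10.0, -0.0], "roll": -0.0}, {"jaw": 0, "translation": [13.0, 8.0, -0.0], "roll": -0.0}, {"jaw": 0, "translation": [15.0, 4.0, -0.0], "roll": -0.0}, {"jaw": 0, "translation": [15.0, 1.0, -0.0], "roll": -0.0}]
end [ 0.5889 -0.0006  0.16  ] -3.6 10
```

{"op": "servo_tool", "data": {"targets": [{"jaw": 0, "translation": [-9, 12, 0], "roll": 0}, {"jaw": 0, "translation": [-6, 14, 0], "roll": 0}, {"jaw": 0, "translation": [-3, 15, 0], "roll": 0}, {"jaw": 0, "translation": [2, 15, 0], "roll": 0}, {"jaw": 0, "translation": [4, 14, 0], "roll": 0}, {"jaw": 0, "translation": [8, 13, 0], "roll": 0}, {"jaw": 0, "translation": [11, 10, 0], "roll": 0}, {"jaw": 0, "translation": [13, 8, 0], "roll": 0}, {"jaw": 0, "translation": [15, 4, 0], "roll": 0}, {"jaw": 0, "translation": [15, 1, 0], "roll": 0}]}}

```text
clock: 12.9
tool_pos: [0.5875, -0.0023, 0.1588]
tcp_rot: [[0.063, 0.998, -0.003], [0.998, -0.063, -0.001], [-0.001, -0.003, -1.0]]
contact_force: [-9.1, -0.5, 12.4]
width: 0.021
finger_force: 33.3
```

```bash
python3 -c "
from h import *
s=bot.read_state();print(s['tool_pos'],s['contact_force'],s['width'],s['finger_force'])
crank(.24,9,(.5889,-.0006,.16),np.array([.526,-.0012]),.063)"
```

```text
[ 0.58748821 -0.0023231   0.15880689] [-9.12761852 -0.48002461 12.40264123] 0.0209569677597559 33.26095104217529
angle 0.5465250409866692 r 0.06290286162012022
[{"jaw": 0, "translation": [15.0, -3.0, -0.0], "roll": -0.0}, {"jaw": 0, "translation": [14.0, -6.0, -0.0], "roll": -0.0}, {"jaw": 0, "translation": [11.0, -10.0, -0.0], "roll": -0.0}, {"jaw": 0, "translation": [10.0, -11.0, -0.0], "roll": -0.0}, {"jaw": 0, "translation": [6.0, -14.0, -0.0], "roll": -0.0}, {"jaw": 0, "translation": [2.0, -15.0, -0.0], "roll": -0.0}, {"jaw": 0, "translation": [-1.0, -15.0, -0.0], "roll": -0.0}, {"jaw": 0, "translation": [-4.0, -15.0, -0.0], "roll": -0.0}, {"jaw": 0, "translation": [-8.0, -12.0, -0.0], "roll": -0.0}]
end [0.4909 0.0507 0.16  ] -3.6 9
```

{"op": "servo_tool", "data": {"targets": [{"jaw": 0, "translation": [15, -3, 0], "roll": 0}, {"jaw": 0, "translation": [14, -6, 0], "roll": 0}, {"jaw": 0, "translation": [11, -10, 0], "roll": 0}, {"jaw": 0, "translation": [10, -11, 0], "roll": 0}, {"jaw": 0, "translation": [6, -14, 0], "roll": 0}, {"jaw": 0, "translation": [2, -15, 0], "roll": 0}, {"jaw": 0, "translation": [-1, -15, 0], "roll": 0}, {"jaw": 0, "translation": [-4, -15, 0], "roll": 0}, {"jaw": 0, "translation": [-8, -12, 0], "roll": 0}, {"jaw": 0, "translation": [0, 0, 0], "roll": 0}]}}

```text
clock: 14.15
tool_pos: [0.4918, 0.0504, 0.1589]
tcp_rot: [[0.064, 0.998, 0.004], [0.998, -0.064, 0.003], [0.003, 0.004, -1.0]]
contact_force: [5.3, 9.3, 4.1]
width: 0.0214
finger_force: 32.2
```

```bash
python3 -c "
from h import *
p=np.load('lift.npy');s=bot.read_state();q=s['tool_pos'];print(q,s['contact_force'],s['width'],np.degrees(np.arctan2(q[1]+.0012,q[0]-.526)))
c=bot.read_camera('side'); im=np.clip(c['color'][:,:,::-1]*1.7,0,255).astype(np.uint8).copy()
d=[[x,y] for x,y in((-80,200),(120,200),(120,400),(-80,400))]
k=4;u0,v0=230,110
im=cv2.warpAffine(im,np.float32([[k,0,-u0*k],[0,k,-v0*k]]),(800,600),flags=2)
for z in (12.5,91.5): cv2.polylines(im,[((proj(c,l2w(p,[[*e,z] for e in d]))-[u0,v0])*k).astype(int)],True,(0,255,0),1)
cv2.imwrite('pics/s3.png',im)"
```

```text
[0.49177444 0.05038933 0.15893569] [5.32545028 9.33012127 4.05057352] 0.021351122577136616 123.56121668023499
```

View pics/s3.png

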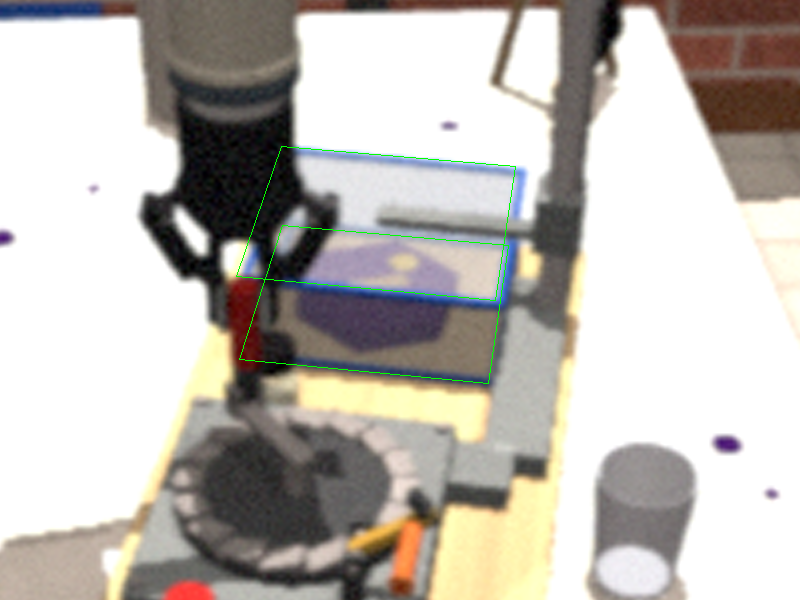

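Side view: the cover's rim sits on the predicted lowest outline (lower edge at (370,370)) and the crank is against its stop. Next: nudge the handle outward, release, rise, go to the knob.

```bash
python3 -c "
from h import *
plan([(.5931,.050,.24,-3.6,50,0),(.59,-.126,.20,-12.2,34,5),(.59,-.126,.092,-12.2,34,7)],(.490,.052,.239,-3.6))"
```

```text
[{"jaw": 34, "translation": [-34.0, 22.0, 8.0], "roll": 0.03}, {"jaw": 34, "translation": [-34.0, 23.0, 8.0], "roll": 0.03}, {"jaw": 34, "translation": [-33.0, 24.0, 8.0], "roll": 0.03}, {"jaw": 34, "translation": [-32.0, 25.0, 7.0], "roll": 0.03}, {"jaw": 34, "translation": [-31.0, 27.0, 8.0], "roll": 0.03}, {"jaw": 34, "translation": [-0.0, -0.0, 15.0], "roll": 0.0}, {"jaw": 34, "translation": [-0.0, -0.0, 15.0], "roll": 0.0}, {"jaw": 34, "translation": [-0.0, -0.0, 16.0], "roll": 0.0}, {"jaw": 34, "translation": [-0.0, -0.0, 15.0], "roll": 0.0}, {"jaw": 34, "translation": [-0.0, -0.0, 16.0], "roll": 0.0}]
[{"jaw": 34, "translation": [-0.0, -0.0, 15.0], "roll": 0.0}, {"jaw": 34, "translation": [-0.0, -0.0, 16.0], "roll": 0.0}]
end [ 0.5901 -0.1258  0.092 ] -12.19 12
```

{"op": "servo_tool", "data": {"targets": [{"jaw": 0, "translation": [2, -1, 0], "roll": 0}, {"jaw": 0, "translation": [0, 0, 0], "roll": 0}, {"jaw": 50, "translation": [0, 0, 0], "roll": 0}, {"jaw": 50, "translation": [0, 0, 0], "roll": 0}, {"jaw": 50, "translation": [0, 0, 0], "roll": 0}, {"jaw": 50, "translation": [0, 0, 0], "roll": 0}, {"jaw": 50, "translation": [0, 0, -20], "roll": 0}, {"jaw": 50, "translation": [0, 0, -20], "roll": 0}, {"jaw": 50, "translation": [0, 0, -20], "roll": 0}, {"jaw": 50, "translation": [0, 0, -20], "roll": 0}]}}

```text
clock: 15.45
tool_pos: [0.4893, 0.0514, 0.2389]
tcp_rot: [[0.063, 0.998, -0.0], [0.998, -0.063, -0.0], [-0.0, -0.0, -1.0]]
contact_force: [-0.1, -0.7, 0.0]
width: 0.0501
finger_force: 0.0
```

{"op": "servo_tool", "data": {"targets": [{"jaw": 34, "translation": [-34, 22, 8], "roll": 0.03}, {"jaw": 34, "translation": [-34, 23, 8], "roll": 0.03}, {"jaw": 34, "translation": [-33, 24, 8], "roll": 0.03}, {"jaw": 34, "translation": [-32, 25, 7], "roll": 0.03}, {"jaw": 34, "translation": [-31, 27, 8], "roll": 0.03}, {"jaw": 34, "translation": [0, 0, 10], "roll": 0}, {"jaw": 34, "translation": [0, 0, 10], "roll": 0}, {"jaw": 34, "translation": [0, 0, 0], "roll": 0}, {"jaw": 34, "translation": [0, 0, 0], "roll": 0}, {"jaw": 34, "translation": [0, 0, 0], "roll": 0}]}}

```text
clock: 16.7
tool_pos: [0.5897, -0.1259, 0.1799]
tcp_rot: [[0.211, 0.978, 0.001], [0.978, -0.211, -0.0], [0.0, 0.001, -1.0]]
contact_force: [0.3, -0.8, 0.5]
width: 0.0343
finger_force: 0.0
```

```bash
python3 -c "
from h import *
p=np.load('lift.npy');p[:2]=[.526,-.0012];np.save('lift.npy',p);s=bot.read_state();q=s['tool_pos'];print(q,w2l(p,q))
O=((7,150,60),(19,255,255))
t=bot.read_camera('top');d=bot.read_camera('side');g=l2w(p,[91,-106,107])[0]
a,b=proj(t,g)[0],proj(d,g)[0]; A=blob(t,*O,a,22);B=blob(d,*O,b,18);print(a,A,b,B)
print('top',w2l(p,ray(t,*A[0],.107)),'side',w2l(p,ray(d,*B[0],.107)))
w=np.clip(bot.read_camera('wrist')['color'][:,:,::-1]*1.4,0,255).astype(np.uint8)
k=4;im=cv2.warpAffine(np.clip(d['color'][:,:,::-1]*1.7,0,255).astype(np.uint8),np.float32([[k,0,-250*k],[0,k,-155*k]]),(400,480),flags=2)
cv2.imwrite('pics/m4.png',np.hstack([im,cv2.resize(w,(400,480))[:, :]]))"
```

```text
[ 0.58972343 -0.12591591  0.17988786] [  88.72455444 -108.36367623  179.88785809]
[337.50072836 211.91410206] (array([342.52, 216.6 ]), array([ 0.99926526, -0.03832668]), 50) [332.91938356 247.22277686] (array([329.46902655, 246.95575221]), array([0.09812008, 0.99517458]), 113)
top [  82.83622014 -119.1177341   107.        ] side [  82.315997   -106.38164803  107.        ]
```

View pics/m4.png

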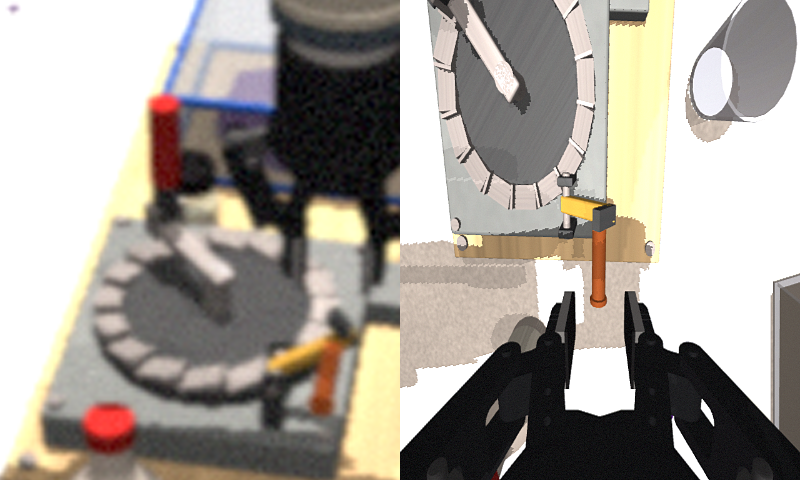

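Both views: handle upright, cover down, and the thrown-back knob is centred between the fingers (wrist half, (598,250)). Descend and grip.

{"op": "servo_tool", "data": {"targets": [{"jaw": 34, "translation": [0, 0, 14], "roll": 0}, {"jaw": 34, "translation": [0, 0, 14], "roll": 0}, {"jaw": 34, "translation": [0, 0, 14], "roll": 0}, {"jaw": 34, "translation": [0, 0, 14], "roll": 0}, {"jaw": 34, "translation": [0, 0, 14], "roll": 0}, {"jaw": 34, "translation": [0, 0, 14], "roll": 0}, {"jaw": 0, "translation": [0, 0, 4], "roll": 0}, {"jaw": 0, "translation": [0, 0, 0], "roll": 0}, {"jaw": 0, "translation": [0, 0, 0], "roll": 0}, {"jaw": 0, "translation": [0, 0, 0], "roll": 0}], "newtons": 25}}

```text
clock: 18.1
tool_pos: [0.5883, -0.1261, 0.0908]
tcp_rot: [[0.212, 0.977, -0.002], [0.977, -0.212, 0.001], [0.0, -0.002, -1.0]]
contact_force: [-4.9, 1.8, -9.1]
width: 0.013
finger_force: 24.3
```

```bash
python3 -c "
from h import *
p=np.load('lift.npy');s=bot.read_state();q=s['tool_pos'];L=w2l(p,q);print(q,L,s['width'],s['contact_force'])
t0=np.arccos(-(L[0]-55)/45);print('th',t0)
z0=L[2]-45*np.sin(t0)
W=[]
for i in range(1,10):
    th=t0+(.35-t0)*i/9; W.append((*l2w(p,[55-45*np.cos(th),L[1],z0+45*np.sin(th)])[0],-12.2,0,1))
plan(W)"
```

```text
[ 0.58832737 -0.12608081  0.09075798] [  87.39523317 -108.82091551   90.75798473] 0.01296723182187642 [-4.9111353   1.75881925 -9.10720694]
th 2.374446015803451
[{"jaw": 0, "translation": [0.0, -8.0, -6.0], "roll": -0.0}, {"jaw": 0, "translation": [0.0, -9.0, -5.0], "roll": -0.0}, {"jaw": 0, "translation": [0.0, -10.0, -2.0], "roll": -0.0}, {"jaw": 0, "translation": [0.0, -10.0, -1.0], "roll": -0.0}, {"jaw": 0, "translation": [0.0, -10.0, 3.0], "roll": -0.0}, {"jaw": 0, "translation": [0.0, -9.0, 4.0], "roll": -0.0}, {"jaw": 0, "translation": [0.0, -8.0, 6.0], "roll": -0.0}, {"jaw": 0, "translation": [0.0, -6.0, 8.0], "roll": -0.0}, {"jaw": 0, "translation": [0.0, -5.0, 9.0], "roll": -0.0}]
end [ 0.515  -0.1102  0.0748] -12.21 9
```

{"op": "servo_tool", "data": {"targets": [{"jaw": 0, "translation": [0, -8, -6], "roll": 0}, {"jaw": 0, "translation": [0, -9, -5], "roll": 0}, {"jaw": 0, "translation": [0, -10, -2], "roll": 0}, {"jaw": 0, "translation": [0, -10, -1], "roll": 0}, {"jaw": 0, "translation": [0, -10, 3], "roll": 0}, {"jaw": 0, "translation": [0, -9, 4], "roll": 0}, {"jaw": 0, "translation": [0, -8, 6], "roll": 0}, {"jaw": 0, "translation": [0, -6, 8], "roll": 0}, {"jaw": 0, "translation": [0, -5, 9], "roll": 0}, {"jaw": 0, "translation": [0, 0, 0], "roll": 0}]}}

```text
clock: 19.35
tool_pos: [0.5143, -0.1091, 0.076]
tcp_rot: [[0.212, 0.977, -0.002], [0.977, -0.212, 0.002], [0.001, -0.003, -1.0]]
contact_force: [-6.1, 9.4, 4.0]
width: 0.013
finger_force: 29.4
```

{"op": "servo_tool", "data": {"targets": [{"jaw": 0, "translation": [0, -1, 5], "roll": 0}, {"jaw": 30, "translation": [0, 0, 0], "roll": 0}, {"jaw": 30, "translation": [0, 0, 0], "roll": 0}, {"jaw": 30, "translation": [0, 0, 0], "roll": 0}, {"jaw": 30, "translation": [0, 0, 0], "roll": 0}, {"jaw": 30, "translation": [0, 0, -30], "roll": 0}, {"jaw": 30, "translation": [0, 0, -40], "roll": 0}, {"jaw": 30, "translation": [0, 0, -40], "roll": 0}, {"jaw": 30, "translation": [0, 0, -40], "roll": 0}, {"jaw": 30, "translation": [0, 0, 0], "roll": 0}]}}

```text
clock: 20.6
tool_pos: [0.5173, -0.1108, 0.2235]
tcp_rot: [[0.211, 0.977, 0.006], [0.977, -0.211, -0.001], [-0.0, 0.006, -1.0]]
contact_force: [-0.1, -0.0, -0.7]
width: 0.0299
finger_force: 0.0
```

```bash
python3 -c "
from h import *
p=np.load('lift.npy')
d=bot.read_camera('side');c=bot.read_camera('wrist');w=np.clip(c['color'][:,:,::-1]*1.4,0,255).astype(np.uint8).copy()
for th in (0,.16,.5): cv2.circle(w,tuple(proj(c,l2w(p,[55-45*np.cos(th),-126,80+45*np.sin(th)]))[0].astype(int)),3,(255,0,0),-1)
k=4;im=cv2.warpAffine(np.clip(d['color'][:,:,::-1]*1.7,0,255).astype(np.uint8),np.float32([[k,0,-250*k],[0,k,-155*k]]),(400,480),flags=2)
for th,col in((0,(255,0,0)),(.16,(0,255,0)),(.5,(0,0,255))):
  for y in (-126,-84): cv2.circle(im,tuple(((proj(d,l2w(p,[55-45*np.cos(th),y,80+45*np.sin(th)]))[0]-[250,155])*k).astype(int)),3,col,-1)
cv2.imwrite('pics/m5.png',np.hstack([im,cv2.resize(w,(400,480))]))"
```

```text
(no output)
```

View pics/m5.png

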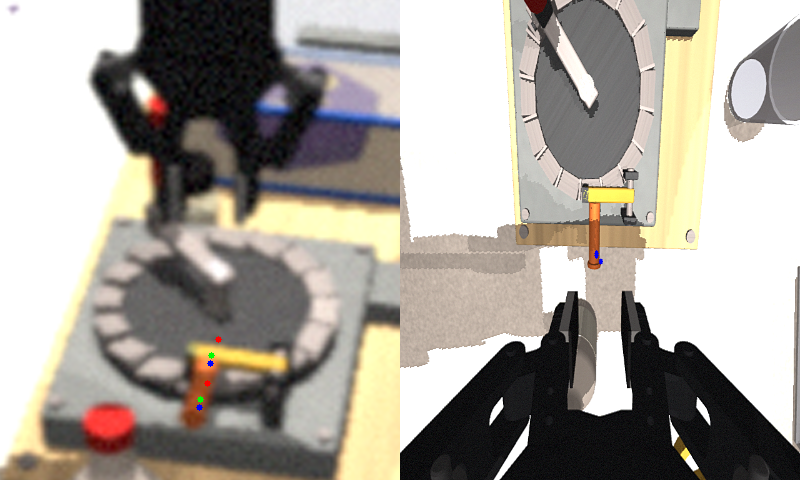

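The pawl lies on the wheel: the knob in the side half, (200,395), is at the 0–0.16 rad marks. The handle is upright, the cover is down, and the gripper is clear. Handing in.

```bash
python3 -c "
from workcell import bot
print(bot.hand_in())"
```

```text
the job is handed in; nothing more can be done
None
```

The job is handed in at about 21 s of the 72 s allowed, though the hand-in call gave no verdict: the last pictures show the cover fully down, the pawl resting on the toothed wheel, the handle upright and the gripper clear, and I saw nothing else disturbed.

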